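# Tighten the window lock ring of a gas view cell with a pin spanner

## Robot

A 6-joint arm with a two-finger parallel gripper is mounted at the origin on a cart in front of the work surface, level with it; the furniture and walls round the work are solid. World frame = base frame: x ahead of the robot, y to its left, z up, the work surface at z = 0. Lengths are in m, angles in degrees, forces in N, time in s.
With the tool pointing down it reaches from about 0.25 to 0.725 m from the base axis. Payload 9.7 kg.
Tool frame: the origin (TCP) lies between the finger pads; the fingertips stand 19 mm ahead of it and the grasp point (between the pads) is the TCP (arm.tips_ahead is the z of the fingertips in the tool frame, in m); z points along the fingers, y is the line along which they close (so a half turn about z gives the same grasp; the last joint's range is limited). The gripper opens to 85 mm and grips with 20 to 120 N. Pads are 22 mm wide; open, the fingers measure 114 mm over their backs; the gripper's body (76 mm by 85 mm) begins 54 mm behind the grasp point. The pads swing forward as they close: fully open they stand 13 mm farther back than shut.
Start: joints at [69.099, 4.979, 10.078, 95.1, 0, 90], TCP at [0.196, 0.514, 0.25] pointing down, gripper open.
Joint ranges: [-179.16, 179.16], [-48.56, 103.87], [-65.8, 70.77], [-126.05, 130.52], [-82.76, 87.17], [-180, 180]. Speed limits (degrees/s): [127.2, 127.2, 147.25, 180, 180, 180].

## Interface

Orientations are given as a 3x3 rotation matrix whose columns are the frame's x, y, z axes.
In Python, from plant import arm gives the robot as it stands.
- The arm moves only by the tool drive_tool, never from a script. Its argument "deltas" is a list of rows, each an object of numbers: "tx", "ty", "tz": the shift along the world's x, y, z each as a share of 0.05 m, from -1 to 1; "roll": the turn about the world's z as a share of 180 degrees, from -1 to 1. A call has 1 to 5 rows; each row shifts and turns the commanded pose from where the row before left it; what a row does not reach is not made up. A row lasts 1/10 s, in which the tool goes at most 50 mm and 8.59 degrees, less where a joint would pass 70% of its speed; a pose out of reach is approached as far as the arm can. A call with a number of a shift or a turn outside -1 to 1 is refused whole. A call with a gripper value outside its range is refused whole. "gripper" is the gripper command: -1 is shut, 1 is fully open, values between are in proportion, set as the call begins (left out, the last holds). The fingers move at their own pace and stop on an object; the grip force is fixed at half the most. Time passes only in rows, so rows that do not move let the fingers close. It gives the time, the measured TCP pose, the force, the opening and the grip force at its end, in the units of the state.
- arm.get_state(): the state, without advancing time (a new reading comes with each control period).
- arm.grab_frame(name): name is "scene" or "side" or "wrist"; returns the picture (420x560x3 uint8, red, green, blue); there is no depth.
- arm.get_calibration(name): a dict with "fx", "fy", "cx", "cy" (pixels), "D" ([k1, k2, p1, p2, k3] as OpenCV has them; the pictures are not rectified), "pose" (4x4, takes a point from camera to world coordinates). Camera axes: x right, y up, looking along -z (the intrinsics and any distortion apply to the point x, -y, -z); pixel columns grow to the right and rows downward; lengths in m; the calibration is good to about 2 mm. A picture is of the moment at which its call begins: read the wrist's pose just before it. get_calibration takes no time and is no camera call; for the wrist camera it gives the pose at the moment of the call.
- arm.sign_off(): hands the job in; it is judged then, once.
The state is a dict: "time_s": time; "q": joint angles; "qvel": joint speeds; "joint_torque": joint torques, N m; "tcp_pos": TCP position; "orientation": TCP orientation; "force": force on the tool from outside, world axes, zero at the start; "wrist_torque": the same for the moment, N m; "width": finger opening in m; "gripper_force": force on a finger pad.
Only numpy, scipy, OpenCV 4.12 (cv2) and the standard library are available. Lean on these libraries where they do the work, as an engineer would, in place of code of your own. Each camera call takes 0.05 s, during which the arm holds its last target. There are 200 camera calls.

## Task

Lift the pin spanner out of its wooden block and lock the view cell's window: seat both prongs fully in a pair of opposite holes of the steel lock ring before you turn it, then turn the ring clockwise until it is home. Work gently: press and turn no harder than needed, keep the spanner off the glass and the fingers off the ring. Then stand the spanner back in the slot of its block and let go.

Things in the scene. Friction and masses are not known exactly. Their poses are not given: they have to be found in the camera images.
- ring_face (a point): Centre of the top face of the steel lock ring on the cell, 66 mm above the worktop, z up along the ring's axis. Ring: 80 mm outer, 38 mm inner diameter, 10 mm thick; four round holes, 8.5 mm wide and 10 mm deep, 90 degrees apart, 29 mm from the axis. Neither these axes nor the joint value tell at what angle the holes are: look or feel for them. A light push on its face (under 6 N) does not turn it
- lock_ring (a joint): Turn of the lock ring in rad: 0 is home (a hard stop, window locked), negative is that much short of home; grows as the ring turns clockwise seen from above. Starts between -1.1 and -0.65, can go back to -1.9; takes about 0.4 N m to turn, rising to 0.6 N m near home as the window gasket is squeezed; stays where it is left
- base_plate: Fixed aluminium base plate of the view cell, 116 mm square, 12 mm thick, origin at the centre of its underside. On it four toe clamps hold the cell, an upright aluminium cylinder 84 mm in diameter with two brass hose ports that reach 73 mm from the axis, 38 mm above the worktop. The cell may be clamped at any angle
- window: The round glass window in the middle of the lock ring, 38 mm diameter; its origin is the centre of its underside, its upper face lies 7 mm below the ring's top face. It cracks if the ring is forced past home or the spanner pushed down hard: keep the prong forces on the ring below 40 N in all (turning with 0.6 N m makes about 21 N)
- spanner_grip (a point): Centre of the pin spanner's flat steel grip: 32 mm long (its x), 12 mm thick (its y), 42 mm high; z up. It stands upright in its block; hold it across the 12 mm. 27 mm below this point is the top of the bridge, a bar 72 mm long (x), 14 mm wide, 8 mm high; under it are the two prongs, whose tips are 49 mm below this point. Mass about 0.2 kg
- prong_tips (a point): Point of the pin spanner midway between its two prong tips, at their height; z points up to the grip, x runs from prong to prong. The prongs are round, 6 mm in diameter, 14 mm long below the bridge, round-tipped, and stand 29 mm to either side of this point
- slot (a point): Centre of the mouth of the slot in the fixed wooden tool block (98 x 46 x 26 mm), at the block's top, 26 mm above the worktop. The slot is 70 mm long (x), 10 mm wide (y), 16 mm deep; both prongs stand in it and the bridge rests on the block's top, so that the prong tips lie 14 mm below this point
There are look-alikes about, which are no part of the job. What is shaped like the part that bears spanner_grip but green or turquoise is not meant.

How it is judged (in metres and radians):
On the way, in this order (a step that is already met when the one before it is completed fails the run):
1. both prongs are at least 5 mm down in two opposite holes of the lock ring while the ring is still short of home by more than 0.45 rad (z of prong_tips in the frame of ring_face below -0.005 m and horizontal distance between prong_tips and ring_face below 0.005 m and angle between prong_tips's own z axis and vertical below 0.12 rad and value of joint lock_ring below -0.45 rad), for 0.2 s.
2. the ring is home to within 0.08 rad with the prongs still in its holes (value of joint lock_ring above -0.08 rad and z of prong_tips in the frame of ring_face below -0.003 m and horizontal distance between prong_tips and ring_face below 0.006 m), for 0.1 s.
At the end, for the whole second after the job is handed in: The lock ring is home to within 0.08 rad, and the pin spanner stands upright (within 0.12 rad) and at rest in its block: the point between its prong tips within 7 mm of the slot's centre sideways and at least 11 mm below the block's top (value of joint lock_ring above -0.08 rad and horizontal distance between prong_tips and slot below 0.007 m and z of prong_tips in the frame of slot below -0.011 m and angle between prong_tips's own z axis and vertical below 0.12 rad and linear speed of pin_spanner below 0.02 m/s); the robot touches nothing.
It fails at once if the spanner bears on the lock ring with more than 40 N (contact force between pin_spanner and lock_ring above 40 N).
It fails at once if the spanner touches the glass window (contact force between pin_spanner and window above 0.5 N).
It fails at once if the fingers touch the lock ring (contact force between the fingers and lock_ring above 0.5 N).
It also fails if it takes over 67 s, if anything falls off the work surface, if the arm or the gripper's body presses on something with over 40 N, if the wrist force passes 120 N, or if a joint passes its speed limit or range.

## Working session

There is one attempt and no reset: what is moved stays moved. The work goes in short steps, Python scripts to look and compute and a tool call to move; the robot and the scene stay as the last step left them, time stands still between calls to the robot, and variables do not carry over. Pictures are saved under pics/ and viewed, at most 10 in all, crops included, and the job is handed in when it is done.

Besides the shell and the picture viewer there is one more tool, called by a JSON object that holds its "name" and its "arguments", one argument or row to a line. drive_tool: Moves the arm, as the interface text tells. Its arguments: {"type":"object","properties":{"deltas":{"type":"array"},"gripper":{"type":"number"}},"required":["deltas"]}

```bash
mkdir -p pics; cat > h.py <<'E'
import numpy as np, cv2
from plant import arm
def snap(n,f):
    c=arm.get_calibration(n); im=arm.grab_frame(n); np.save(f'pics/{f}.npy',im)
    np.savez(f'pics/{f}_c.npz',**{k:np.array(v) for k,v in c.items()})
    cv2.imwrite(f'pics/{f}.png',im[:,:,::-1]); return im,c
def load(f): return np.load(f'pics/{f}.npy'),dict(np.load(f'pics/{f}_c.npz'))
def ray(c,uv):
    K=np.array([[c['fx'],0,c['cx']],[0,c['fy'],c['cy']],[0,0,1]],float)
    p=cv2.undistortPoints(np.array(uv,float).reshape(-1,1,2),K,np.array(c['D'],float)).reshape(-1,2)
    d=np.c_[p[:,0],-p[:,1],-np.ones(len(p))]@np.array(c['pose'])[:3,:3].T
    return np.array(c['pose'])[:3,3],d
def plane(c,uv,z):
    o,d=ray(c,uv); return o+d*((z-o[2])/d[:,2])[:,None]
E
python3 - <<'E'
from h import *
a,_=snap('scene','s0');b,_=snap('side','d0');w,c=snap('wrist','w0')
m=np.vstack([np.hstack([a,b])]); cv2.imwrite('pics/m0.png',cv2.resize(m,(800,300),interpolation=cv2.INTER_AREA)[:,:,::-1])
for n in('scene','side','wrist'):
  c=arm.get_calibration(n);print(n,c['fx'],c['D'],np.round(c['pose'],3).tolist())
print(arm.get_state())
E
```

```text
scene 510.1095074226323 [-0.15830568  0.          0.          0.          0.        ] [[0.692, 0.399, -0.602, -0.358], [-0.722, 0.367, -0.586, -0.626], [-0.013, 0.84, 0.542, 0.778], [0.0, 0.0, 0.0, 1.0]]
side 481.4867901447915 [0.03335594 0.         0.         0.         0.        ] [[-0.992, 0.071, -0.104, 0.295], [-0.126, -0.582, 0.803, 1.024], [-0.004, 0.81, 0.586, 0.732], [0.0, 0.0, 0.0, 1.0]]
wrist 346.860831035551 [-0.01634692  0.          0.          0.          0.        ] [[0.357, -0.883, -0.304, 0.119], [0.934, 0.338, 0.117, 0.543], [-0.001, -0.326, 0.946, 0.375], [0.0, 0.0, 0.0, 1.0]]
{'time_s': 0.15, 'q': array([6.90989314e+01, 5.00474909e+00, 1.00444671e+01, 9.50982132e+01,
       1.34977792e-03, 8.99989329e+01]), 'qvel': array([-0.06884157, -0.11212449,  0.0851868 ,  0.05500684,  0.03895658,
        0.06538989]), 'joint_torque': array([ 2.56960420e-04, -5.20759821e+01,  4.65045691e+01,  1.38406098e-02,
       -3.46054594e-05,  6.72297375e-06]), 'tcp_pos': array([0.19615719, 0.51367373, 0.24973367]), 'orientation': array([[-9.34204456e-01,  3.56737838e-01, -3.86231376e-04],
       [ 3.56738047e-01,  9.34203978e-01, -9.45349164e-04],
       [ 2.35770707e-05, -1.02093283e-03, -9.99999479e-01]]), 'force': array([-0.32704292, -0.3937005 , -0.47879784]), 'wrist_torque': array([ 0.0008657 , -0.01388392,  0.00387557]), 'gripper_force': 0.0, 'width': 0.08502037598114888}
```

View pics/s0.png

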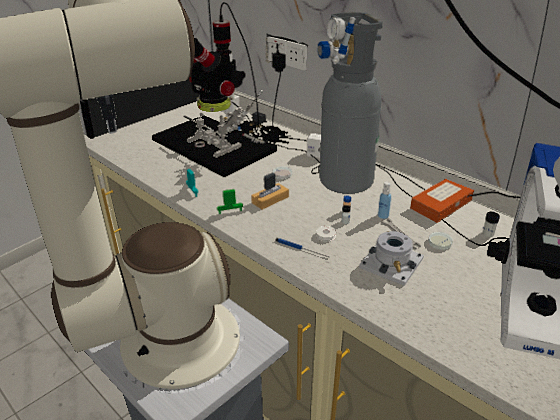

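View pics/d0.png

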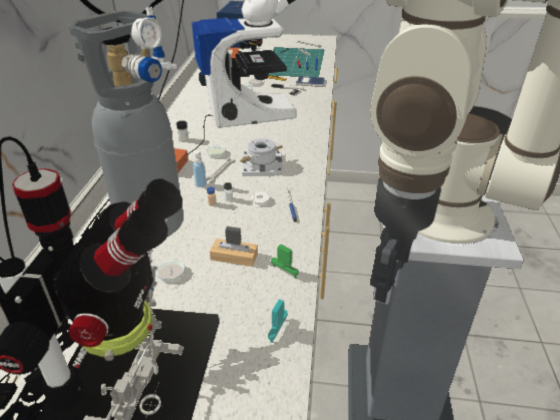

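The spanner in the wooden block is at scene (270,185) / side (233,240). The look-alikes are green at scene (230,200) and turquoise at scene (192,180). The dark grip standing in the wooden block is the one meant. The cell is at scene (394,250) / side (262,158). Next I'll measure both and take an enlarged crop to confirm.

```bash
python3 - <<'E'
from h import *
a,ca=load('s0');b,cb=load('d0')
r=lambda i,x,y,w,h:cv2.resize(i[y:y+h,x:x+w],(400,300),interpolation=cv2.INTER_CUBIC)
m=np.vstack([np.hstack([r(a,240,160,64,48),r(b,201,218,64,48)]),np.hstack([r(a,353,222,80,60),r(b,226,130,72,54)])])
cv2.imwrite('pics/crop0.png',m[:,:,::-1])
print(plane(ca,[(396,240)],.066),plane(cb,[(262,148)],.066))
for n,i,c in(('s',a,ca),('d',b,cb)):
  hsv=cv2.cvtColor(i,cv2.COLOR_RGB2HSV)
  k=cv2.inRange(hsv,(10,90,90),(22,255,255)); 
  N,l,st,ce=cv2.connectedComponentsWithStats(k)
  for j in range(1,N):
    if st[j,4]>100: print(n,st[j],ce[j],plane(c,[ce[j]],.02))
E
```

```text
[[ 0.49575396 -0.17616156  0.066     ]] [[ 0.48300087 -0.15983669  0.066     ]]
s [252 183  37  27 474] [269.79535865 197.20675105] [[0.4806737  0.21714931 0.02      ]]
s [411 184  61  38 600] [439.03833333 202.09666667] [[ 0.77763642 -0.14228386  0.02      ]]
s [101 188  21  67 280] [109.83571429 219.17857143] [[0.11579505 0.45419811 0.02      ]]
s [296 323  16  77 402] [300.52985075 358.50746269] [[ 0.11926287 -0.21710106  0.02      ]]
s [330 348  20  72 416] [337.45432692 381.59855769] [[ 0.12436846 -0.3011123   0.02      ]]
d [108  44  24  42 584] [118.04965753  65.04623288] [[ 1.19996225 -0.87206263  0.02      ]]
d [319 203  11  95 288] [324.74652778 248.32291667] [[0.28876813 0.19717411 0.02      ]]
d [210 239  47  27 659] [233.55538695 254.28376328] [[0.48812335 0.24173248 0.02      ]]
```

View pics/crop0.png

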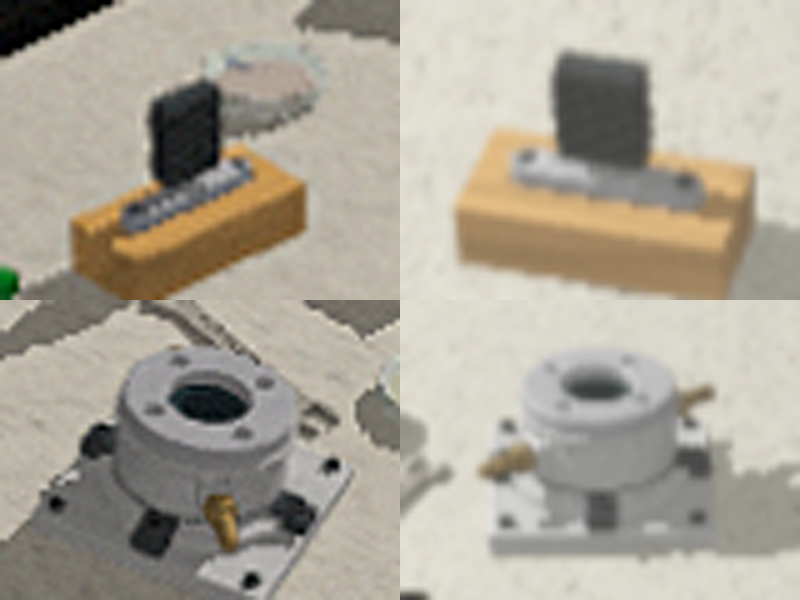

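The crop confirms it. The dark grip on the steel bridge stands in the wooden block (top row), and the ring's four holes are visible in both views (bottom row). Next I'll cast rays to the bridge studs and the holes.

```bash
python3 - <<'E'
from h import *
a,ca=load('s0');b,cb=load('d0')
f=lambda L,x,y,s:[(x+(u+.5)/s-.5,y+(v+.5)/s-.5) for u,v in L]
for c,L in((ca,f([(180,62),(265,83),(242,134),(155,110)],353,222,5)),(cb,f([(165,67),(228,60),(243,101),(163,107)],226,130,400/72))):
  P=plane(c,L,.066);m=P.mean(0);d=P-m
  print('ring',m.round(4),np.linalg.norm(d[:,:2],axis=1).round(4),(np.degrees(np.arctan2(d[:,1],d[:,0]))%90).round(1))
for c,L in((ca,f([(130,213),(245,165)],240,160,6.25)),(cb,f([(125,155),(285,183)],201,218,6.25))):
  P=plane(c,L,.034);d=P[1]-P[0]
  print('br',P.round(4),P.mean(0).round(4),np.linalg.norm(d),np.degrees(np.arctan2(d[1],d[0])))
# grip top centre
print('grip top',plane(ca,f([(185,90)],240,160,6.25),.082),plane(cb,f([(202,58)],201,218,6.25),.082))
E
```

```text
ring [ 0.4906 -0.1759  0.066 ] [0.0286 0.0293 0.0292 0.0289] [62.7 63.4 61.9 62.1]
ring [ 0.4872 -0.1792  0.066 ] [0.0257 0.029  0.0291 0.0305] [53.2 67.9 57.6 60.7]
br [[0.4606 0.2333 0.034 ]
 [0.5242 0.224  0.034 ]] [0.4924 0.2287 0.034 ] 0.06420928606343433 -8.279203473122154
br [[0.5209 0.2214 0.034 ]
 [0.4614 0.2296 0.034 ]] [0.4911 0.2255 0.034 ] 0.060052688986021036 172.17446370651018
grip top [[0.49529119 0.23207877 0.082     ]] [[0.49001434 0.22245499 0.082     ]]
```

{"name": "drive_tool", "arguments": {
  "deltas": [
    {"tx": 0.4,"ty": -0.9},
    {"tx": 0.4,"ty": -0.9},
    {"tx": 0.4,"ty": -0.9},
    {"tx": 0.4,"ty": -0.9},
    {"tx": 0.4,"ty": -0.9}
  ],
  "gripper": 1
}}

```text
$.deltas[0]: bad value
```

{"name": "drive_tool", "arguments": {
  "deltas": [
    {"tx": 0.78,"ty": -0.25,"tz": -0.2,"roll": 0.018},
    {"tx": 0.78,"ty": -0.25,"tz": -0.2,"roll": 0.018},
    {"tx": 0.78,"ty": -0.25,"tz": -0.2,"roll": 0.018},
    {"tx": 0.5,"ty": -0.25,"tz": -0.2,"roll": 0.018},
    {"roll": 0}
  ]
}}

```text
$.deltas[4]: bad value
```

{"name": "drive_tool", "arguments": {
  "deltas": [
    {"tx": 0.4,"ty": -0.9,"tz": 0,"roll": 0},
    {"tx": 0.4,"ty": -0.9,"tz": 0,"roll": 0},
    {"tx": 0.4,"ty": -0.9,"tz": 0,"roll": 0},
    {"tx": 0.4,"ty": -0.9,"tz": 0,"roll": 0},
    {"tx": 0.4,"ty": -0.9,"tz": 0,"roll": 0}
  ],
  "gripper": 1
}}

```text
time_s: 0.65
tcp_pos: [0.2964, 0.287, 0.2501]
orientation: [[-0.934, 0.356, 0.0], [0.356, 0.934, -0.0], [-0.0, 0.0, -1.0]]
force: [1.4, 0.3, -0.2]
width: 0.0852
gripper_force: 0.0
```

{"name": "drive_tool", "arguments": {
  "deltas": [
    {"tx": 0.78,"ty": -0.25,"tz": -0.2,"roll": 0.018},
    {"tx": 0.78,"ty": -0.25,"tz": -0.2,"roll": 0.018},
    {"tx": 0.78,"ty": -0.25,"tz": -0.2,"roll": 0.018},
    {"tx": 0.5,"ty": -0.25,"tz": -0.2,"roll": 0.018},
    {"tx": 0,"ty": 0,"tz": 0,"roll": 0}
  ]
}}

```text
time_s: 1.15
tcp_pos: [0.44, 0.237, 0.208]
orientation: [[-0.99, 0.14, -0.002], [0.14, 0.99, -0.002], [0.002, -0.002, -1.0]]
force: [-1.4, -0.3, -0.2]
width: 0.0855
gripper_force: 0.0
```

```bash
python3 - <<'E'
from h import *
s=arm.get_state();o=s['orientation'];print(s['tcp_pos'],np.degrees(np.arctan2(o[1,1],o[0,1])),s['q'],s['force'])
snap('wrist','w1')
E
```

```text
[0.44002866 0.23701761 0.20796227] 81.97733022835762 [ 2.83242406e+01 -2.39794893e+00 -2.12973470e+00  9.04421933e+01
 -2.91259187e-02  3.63470903e+01] [-1.36800118 -0.31967087 -0.21003807]
```

View pics/w1.png

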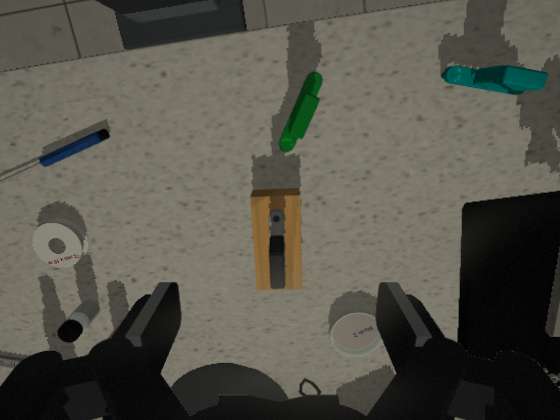

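The wrist view looks straight down on the block (252–301, 188–289), with the stud at (276,216) and the grip along column 278. I'll measure the block's axis from its sides.

```bash
python3 - <<'E'
from h import *
i,c=load('w1')
k=cv2.inRange(cv2.cvtColor(i,cv2.COLOR_RGB2HSV),(8,90,40),(24,255,255)); k[:,:240]=0;k[:,315:]=0;k[:180]=0;k[300:]=0
v=i[:,:,0].astype(int)
print([(r,int(v[r,258]),int(v[r,295])) for r in range(186,204,2)])
L=[];R=[]
for r in range(205,284,3):
  x=np.where(k[r])[0]; L.append((x[0]-.5,r));R.append((x[-1]+.5,r))
PL=plane(c,L,.026);PR=plane(c,R,.026)
for P in(PL,PR):
  f=np.polyfit(P[:,0],P[:,1],1);print(np.degrees(np.arctan(f[0])),np.polyval(f,.492))
x=np.where(k.any(1))[0];print(x[0],x[-1]);print('ends z=.026',plane(c,[(276,195),(278,x[-1])],.026))
print('stud',plane(c,[(276,216)],.034))
g=cv2.inRange(i,(0,0,0),(75,75,75));g[:,:262]=0;g[:,292:]=0
for r in range(222,292,6):print(r,np.where(g[r])[0][[0,-1]] if g[r].any() else None,end=' ')
E
```

```text
[(186, 80, 82), (188, 82, 72), (190, 63, 72), (192, 60, 71), (194, 62, 66), (196, 80, 125), (198, 115, 129), (200, 116, 130), (202, 121, 128)]
-5.875009829471535 0.2046262787872499
-5.890839607827897 0.25097981961073557
188 289
ends z=.026 [[0.44344433 0.23379021 0.026     ]
 [0.5413216  0.22177902 0.026     ]]
stud [[0.46090628 0.23134445 0.034     ]]
222 [272 283] 228 [270 283] 234 [271 282] 240 [270 283] 246 [269 284] 252 [269 284] 258 [269 284] 264 [270 284] 270 [270 284] 276 [270 284] 282 [271 284] 288 [272 276]
```

{"name": "drive_tool", "arguments": {
  "deltas": [
    {"tx": 0.52,"ty": -0.095,"tz": -0.3,"roll": 0.006},
    {"tx": 0.52,"ty": -0.095,"tz": -0.3,"roll": 0.006},
    {"tx": 0,"ty": 0,"tz": -0.4,"roll": 0},
    {"tx": 0,"ty": 0,"tz": -0.4,"roll": 0},
    {"tx": 0,"ty": 0,"tz": 0,"roll": 0}
  ]
}}

```text
time_s: 1.7
tcp_pos: [0.4885, 0.2294, 0.1381]
orientation: [[-0.995, 0.101, -0.004], [0.101, 0.995, -0.002], [0.004, -0.002, -1.0]]
force: [-0.4, -0.1, -0.4]
width: 0.0855
gripper_force: 0.0
```

{"name": "drive_tool", "arguments": {
  "deltas": [
    {"tx": 0.06,"ty": -0.03,"tz": -0.5,"roll": 0},
    {"tx": 0,"ty": 0,"tz": -0.5,"roll": 0},
    {"tx": 0,"ty": 0,"tz": -0.3,"roll": 0},
    {"tx": 0,"ty": 0,"tz": -0.2,"roll": 0},
    {"tx": 0,"ty": 0,"tz": 0,"roll": 0}
  ]
}}

```text
time_s: 2.2
tcp_pos: [0.4927, 0.2279, 0.0649]
orientation: [[-0.995, 0.1, -0.001], [0.1, 0.995, -0.0], [0.001, -0.001, -1.0]]
force: [-1.3, 0.7, 0.7]
width: 0.0857
gripper_force: 0.0
```

{"name": "drive_tool", "arguments": {
  "deltas": [
    {"tx": 0,"ty": 0,"tz": 0,"roll": 0},
    {"tx": 0,"ty": 0,"tz": 0,"roll": 0}
  ]
}}

```text
time_s: 2.4
tcp_pos: [0.4938, 0.2281, 0.0666]
orientation: [[-0.995, 0.101, 0.002], [0.101, 0.995, 0.001], [-0.002, 0.001, -1.0]]
force: [0.5, 0.4, -0.8]
width: 0.0855
gripper_force: 0.0
```

{"name": "drive_tool", "arguments": {
  "deltas": [
    {"tx": -0.02,"ty": -0.01,"tz": -0.08,"roll": 0},
    {"tx": 0,"ty": 0,"tz": 0,"roll": 0},
    {"tx": 0,"ty": 0,"tz": 0,"roll": 0}
  ]
}}

```text
time_s: 2.7
tcp_pos: [0.4922, 0.2273, 0.0613]
orientation: [[-0.995, 0.101, -0.0], [0.101, 0.995, -0.0], [0.0, -0.0, -1.0]]
force: [0.0, 0.2, 0.1]
width: 0.0856
gripper_force: 0.0
```

{"name": "drive_tool", "arguments": {
  "deltas": [
    {"tx": 0,"ty": 0,"tz": 0,"roll": 0},
    {"tx": 0,"ty": 0,"tz": 0,"roll": 0},
    {"tx": 0,"ty": 0,"tz": 0,"roll": 0},
    {"tx": 0,"ty": 0,"tz": 0,"roll": 0},
    {"tx": 0,"ty": 0,"tz": 0,"roll": 0}
  ],
  "gripper": -1
}}

```text
time_s: 3.2
tcp_pos: [0.4922, 0.2273, 0.0613]
orientation: [[-0.995, 0.101, 0.0], [0.101, 0.995, 0.0], [-0.0, 0.0, -1.0]]
force: [0.4, 0.8, 1.8]
width: 0.0123
gripper_force: 3.4
```

{"name": "drive_tool", "arguments": {
  "deltas": [
    {"tx": 0,"ty": 0,"tz": 0,"roll": 0},
    {"tx": 0,"ty": 0,"tz": 0,"roll": 0},
    {"tx": 0,"ty": 0,"tz": 0,"roll": 0},
    {"tx": 0,"ty": 0,"tz": 0,"roll": 0},
    {"tx": 0,"ty": 0,"tz": 0,"roll": 0}
  ]
}}

```text
time_s: 3.7
tcp_pos: [0.4923, 0.2274, 0.0614]
orientation: [[-0.995, 0.101, 0.0], [0.101, 0.995, 0.0], [-0.0, 0.0, -1.0]]
force: [-0.6, 1.2, 2.1]
width: 0.0111
gripper_force: 58.5
```

{"name": "drive_tool", "arguments": {
  "deltas": [
    {"tx": 0,"ty": 0,"tz": 0.2,"roll": 0},
    {"tx": 0,"ty": 0,"tz": 0.5,"roll": 0},
    {"tx": 0,"ty": 0,"tz": 0.8,"roll": 0},
    {"tx": 0,"ty": 0,"tz": 0.8,"roll": 0},
    {"tx": 0,"ty": 0,"tz": 0.5,"roll": 0}
  ]
}}

```text
time_s: 4.2
tcp_pos: [0.4925, 0.2274, 0.2049]
orientation: [[-0.995, 0.101, 0.003], [0.101, 0.995, 0.001], [-0.003, 0.001, -1.0]]
force: [0.1, 0.8, -1.5]
width: 0.0117
gripper_force: 58.4
```

{"name": "drive_tool", "arguments": {
  "deltas": [
    {"tx": 0.1,"ty": -0.4,"tz": 0,"roll": -0.012},
    {"tx": 0.1,"ty": -0.8,"tz": 0,"roll": -0.012},
    {"tx": 0.1,"ty": -0.8,"tz": 0,"roll": -0.012},
    {"tx": 0.1,"ty": -0.8,"tz": 0,"roll": -0.012},
    {"tx": 0.1,"ty": -0.8,"tz": 0,"roll": -0.012}
  ]
}}

```text
time_s: 4.7
tcp_pos: [0.517, 0.0458, 0.2018]
orientation: [[-0.958, 0.287, 0.0], [0.287, 0.958, -0.0], [-0.0, -0.0, -1.0]]
force: [1.6, -0.1, -2.5]
width: 0.0109
gripper_force: 58.6
```

{"name": "drive_tool", "arguments": {
  "deltas": [
    {"tx": 0.1,"ty": -0.8,"tz": 0,"roll": -0.012},
    {"tx": 0.1,"ty": -0.8,"tz": 0,"roll": -0.012},
    {"tx": 0.1,"ty": -0.8,"tz": 0,"roll": -0.012},
    {"tx": 0.1,"ty": -0.8,"tz": 0,"roll": -0.012},
    {"tx": 0.1,"ty": -0.8,"tz": 0,"roll": -0.014}
  ]
}}

```text
time_s: 5.2
tcp_pos: [0.542, -0.1544, 0.2018]
orientation: [[-0.884, 0.467, 0.0], [0.467, 0.884, -0.0], [-0.0, 0.0, -1.0]]
force: [-0.0, -0.0, -1.1]
width: 0.0115
gripper_force: 58.6
```

{"name": "drive_tool", "arguments": {
  "deltas": [
    {"tx": 0,"ty": -0.4,"tz": 0,"roll": 0},
    {"tx": 0,"ty": 0,"tz": 0,"roll": 0},
    {"tx": 0,"ty": 0,"tz": 0,"roll": 0},
    {"tx": 0,"ty": 0,"tz": 0,"roll": 0}
  ]
}}

```text
time_s: 5.6
tcp_pos: [0.5422, -0.1719, 0.2015]
orientation: [[-0.885, 0.465, -0.0], [0.465, 0.885, 0.0], [0.0, 0.0, -1.0]]
force: [1.0, 0.5, -0.8]
width: 0.0113
gripper_force: 58.7
```

```bash
python3 - <<'E'
from h import *
s=arm.get_state();o=s['orientation'];print(s['tcp_pos'],np.degrees(np.arctan2(o[1,1],o[0,1])),s['q'],s['force'],s['wrist_torque'])
snap('wrist','w2')
E
```

```text
[ 0.54217056 -0.17186152  0.20152678] 62.306947751410455 [-1.75931851e+01  6.82151248e+00  6.66698592e+00  8.98504899e+01
  1.11159154e-02  1.00998660e+01] [ 0.97232235  0.45788321 -0.77157513] [0.06176982 0.02365306 0.00983518]
```

View pics/w2.png

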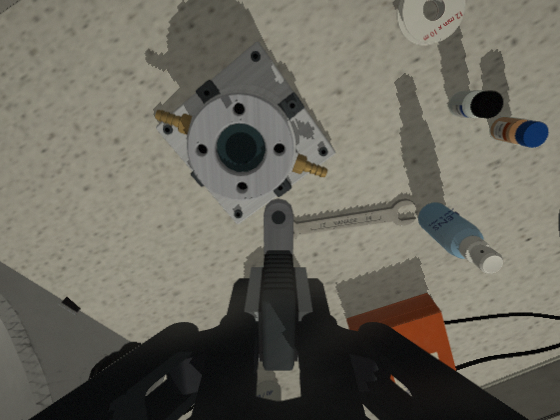

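The held spanner's bridge stud is at (279,216). The ring's holes are at (239,109), (279,149), (242,187) and (202,150). I'll refine these by dark centroids and check the hand-eye calibration against the stud.

```bash
python3 - <<'E'
from h import *
i,c=load('w2');g=cv2.cvtColor(i,cv2.COLOR_RGB2GRAY)
U=[]
for u,v in [(239,109),(279,149),(242,187),(202,150)]:
  w=g[v-9:v+10,u-9:u+10].astype(float);t=(w.max()+w.min())/2;m=(w<t-15)
  N,l,st,ce=cv2.connectedComponentsWithStats(m.astype(np.uint8));j=1+np.argmax(st[1:,4]);U.append((u-9+ce[j][0],v-9+ce[j][1]));print(U[-1],st[j])
P=plane(c,U,.066);m=P.mean(0);d=P-m
print(P.round(4).tolist(),m.round(4),np.linalg.norm(d[:,:2],axis=1).round(4),np.degrees(np.arctan2(d[:,1],d[:,0])).round(1))
t=arm.get_state()['tcp_pos'];s=plane(c,[(279,216)],t[2]-.0271)[0]
R=arm.get_state()['orientation'];print('stud in tool',R.T@(s-t))
i0,c0=load('w1')
E
```

```text
(np.float64(238.61052631578949), np.float64(108.49473684210527)) [ 3  3 12 12 95]
(np.float64(278.71794871794873), np.float64(148.1153846153846)) [ 4  4 11  9 78]
(np.float64(241.75862068965517), np.float64(185.79310344827587)) [ 4  4 10  8 58]
(np.float64(201.91304347826087), np.float64(148.91304347826087)) [ 4  3 10 10 69]
[[0.4638, -0.1628, 0.066], [0.5024, -0.1505, 0.066], [0.5147, -0.1892, 0.066], [0.4762, -0.2015, 0.066]] [ 0.4892 -0.176   0.066 ] [0.0286 0.0287 0.0286 0.0287] [ 152.7   62.8  -27.4 -117.2]
stud in tool [0.02960642 0.00016286 0.02710054]
```

{"name": "drive_tool", "arguments": {
  "deltas": [
    {"tx": -0.5,"ty": -0.05,"tz": -0.3,"roll": 0.002},
    {"tx": -0.55,"ty": -0.045,"tz": -0.3,"roll": 0},
    {"tx": 0,"ty": 0,"tz": -0.4,"roll": 0},
    {"tx": 0,"ty": 0,"tz": -0.3,"roll": 0},
    {"tx": 0,"ty": 0,"tz": -0.1,"roll": 0}
  ]
}}

```text
time_s: 6.15
tcp_pos: [0.4894, -0.1766, 0.1298]
orientation: [[-0.888, 0.459, -0.002], [0.459, 0.888, 0.001], [0.002, -0.0, -1.0]]
force: [0.3, -0.1, -1.9]
width: 0.0109
gripper_force: 58.8
```

{"name": "drive_tool", "arguments": {
  "deltas": [
    {"tx": 0,"ty": 0,"tz": 0,"roll": 0},
    {"tx": 0,"ty": 0,"tz": 0,"roll": 0},
    {"tx": 0,"ty": 0,"tz": 0,"roll": 0},
    {"tx": 0,"ty": 0,"tz": 0,"roll": 0},
    {"tx": 0,"ty": 0,"tz": 0,"roll": 0}
  ]
}}

```text
time_s: 6.65
tcp_pos: [0.49, -0.1775, 0.1317]
orientation: [[-0.888, 0.46, 0.001], [0.46, 0.888, -0.0], [-0.001, 0.0, -1.0]]
force: [-1.1, 0.5, -1.8]
width: 0.0112
gripper_force: 58.8
```

```bash
cat > st.py <<'E'
from h import *
s=arm.get_state();o=s['orientation'];print(s['time_s'],s['tcp_pos'].round(5),np.degrees(np.arctan2(o[1,1],o[0,1])).round(2),o[:,2].round(4),s['q'][5].round(1),s['force'].round(2),s['wrist_torque'].round(3))
E
python3 st.py
```

```text
6.65 [ 0.48996 -0.17752  0.13165] 62.62 [ 5.e-04 -1.e-04 -1.e+00] 7.5 [-1.13  0.48 -1.84] [-0.014 -0.033  0.031]
```

{"name": "drive_tool", "arguments": {
  "deltas": [
    {"tx": -0.008,"ty": 0.018,"tz": -0.12,"roll": 0},
    {"tx": 0,"ty": 0,"tz": -0.1,"roll": 0},
    {"tx": 0,"ty": 0,"tz": 0,"roll": 0},
    {"tx": 0,"ty": 0,"tz": 0,"roll": 0},
    {"tx": 0,"ty": 0,"tz": 0,"roll": 0}
  ]
}}

```text
time_s: 7.15
tcp_pos: [0.4893, -0.1766, 0.1204]
orientation: [[-0.888, 0.46, 0.0], [0.46, 0.888, -0.0], [-0.0, 0.0, -1.0]]
force: [-0.1, -1.0, -1.5]
width: 0.0114
gripper_force: 58.8
```

```bash
python3 st.py
```

```text
7.15 [ 0.48934 -0.17657  0.12036] 62.62 [ 1.e-04 -0.e+00 -1.e+00] 7.5 [-0.11 -1.04 -1.53] [-0.024  0.007 -0.02 ]
```

Tips are now about 5 mm above the ring. I'll lower in small steps and watch the force.

{"name": "drive_tool", "arguments": {
  "deltas": [
    {"tx": 0.003,"ty": 0,"tz": -0.04,"roll": 0},
    {"tx": 0,"ty": 0,"tz": -0.04,"roll": 0},
    {"tx": 0,"ty": 0,"tz": -0.03,"roll": 0},
    {"tx": 0,"ty": 0,"tz": 0,"roll": 0}
  ]
}}

```text
time_s: 7.55
tcp_pos: [0.4893, -0.1765, 0.1145]
orientation: [[-0.888, 0.46, -0.0], [0.46, 0.888, 0.0], [0.0, -0.0, -1.0]]
force: [0.4, -0.3, -1.9]
width: 0.0114
gripper_force: 58.8
```

{"name": "drive_tool", "arguments": {
  "deltas": [
    {"tx": 0,"ty": 0,"tz": -0.02,"roll": 0},
    {"tx": 0,"ty": 0,"tz": -0.02,"roll": 0},
    {"tx": 0,"ty": 0,"tz": 0,"roll": 0}
  ]
}}

```text
time_s: 7.85
tcp_pos: [0.4894, -0.1765, 0.1126]
orientation: [[-0.888, 0.46, -0.0], [0.46, 0.888, 0.0], [0.0, -0.0, -1.0]]
force: [-0.4, -0.5, -1.0]
width: 0.0114
gripper_force: 58.8
```

Tips are 2–3 mm below the ring face with no contact force, so the prongs are in the holes. Continuing down.

{"name": "drive_tool", "arguments": {
  "deltas": [
    {"tx": 0,"ty": 0,"tz": -0.03,"roll": 0},
    {"tx": 0,"ty": 0,"tz": -0.03,"roll": 0},
    {"tx": 0,"ty": 0,"tz": 0,"roll": 0},
    {"tx": 0,"ty": 0,"tz": 0,"roll": 0}
  ]
}}

```text
time_s: 8.25
tcp_pos: [0.4894, -0.1765, 0.1097]
orientation: [[-0.888, 0.46, -0.0], [0.46, 0.888, 0.0], [0.0, -0.0, -1.0]]
force: [-0.5, -0.2, -2.4]
width: 0.0112
gripper_force: 58.8
```

{"name": "drive_tool", "arguments": {
  "deltas": [
    {"tx": 0,"ty": 0,"tz": -0.02,"roll": 0},
    {"tx": 0,"ty": 0,"tz": -0.02,"roll": 0},
    {"tx": 0,"ty": 0,"tz": 0,"roll": 0},
    {"tx": 0,"ty": 0,"tz": 0,"roll": 0}
  ]
}}

```text
time_s: 8.65
tcp_pos: [0.4895, -0.1765, 0.1078]
orientation: [[-0.888, 0.46, -0.0], [0.46, 0.888, 0.0], [0.0, -0.0, -1.0]]
force: [-0.7, 0.4, -1.3]
width: 0.0111
gripper_force: 58.8
```

```bash
python3 st.py
```

```text
8.65 [ 0.48947 -0.17654  0.10776] 62.62 [-0.  0. -1.] 7.5 [-0.73  0.39 -1.27] [-0.042 -0.003 -0.018]
```

{"name": "drive_tool", "arguments": {
  "deltas": [
    {"tx": 0,"ty": 0,"tz": -0.01,"roll": 0},
    {"tx": 0,"ty": 0,"tz": 0,"roll": -0.005},
    {"tx": 0,"ty": 0,"tz": 0,"roll": -0.008},
    {"tx": 0,"ty": 0,"tz": 0,"roll": -0.01},
    {"tx": 0,"ty": 0,"tz": 0,"roll": -0.01}
  ]
}}

```text
time_s: 9.15
tcp_pos: [0.4895, -0.1765, 0.1073]
orientation: [[-0.835, 0.551, -0.0], [0.551, 0.835, -0.0], [-0.0, -0.0, -1.0]]
force: [-0.4, -0.3, -1.9]
width: 0.0115
gripper_force: 59.0
```

```bash
python3 st.py
```

```text
9.15 [ 0.48947 -0.17651  0.10729] 56.57 [-0.e+00 -1.e-04 -1.e+00] 13.6 [-0.36 -0.29 -1.89] [-0.088 -0.027  0.468]
```

{"name": "drive_tool", "arguments": {
  "deltas": [
    {"tx": 0,"ty": 0,"tz": 0,"roll": -0.01},
    {"tx": 0,"ty": 0,"tz": 0,"roll": -0.01},
    {"tx": 0,"ty": 0,"tz": 0,"roll": -0.01},
    {"tx": 0,"ty": 0,"tz": 0,"roll": -0.01},
    {"tx": 0,"ty": 0,"tz": 0,"roll": -0.01}
  ]
}}

```text
time_s: 9.65
tcp_pos: [0.4894, -0.1766, 0.1073]
orientation: [[-0.738, 0.675, -0.0], [0.675, 0.738, -0.0], [-0.0, -0.0, -1.0]]
force: [-0.6, -0.9, -0.8]
width: 0.0118
gripper_force: 59.0
```

```bash
python3 st.py
```

```text
9.65 [ 0.48942 -0.17659  0.1073 ] 47.57 [-2.e-04 -3.e-04 -1.e+00] 22.6 [-0.65 -0.89 -0.75] [-0.203  0.145  0.512]
```

{"name": "drive_tool", "arguments": {
  "deltas": [
    {"tx": 0,"ty": 0,"tz": 0,"roll": -0.01},
    {"tx": 0,"ty": 0,"tz": 0,"roll": -0.01},
    {"tx": 0,"ty": 0,"tz": 0,"roll": -0.01},
    {"tx": 0,"ty": 0,"tz": 0,"roll": -0.01},
    {"tx": 0,"ty": 0,"tz": 0,"roll": -0.01}
  ]
}}

```text
time_s: 10.15
tcp_pos: [0.4893, -0.1767, 0.1073]
orientation: [[-0.623, 0.782, -0.0], [0.782, 0.623, -0.0], [-0.0, -0.001, -1.0]]
force: [-1.2, -1.7, -1.7]
width: 0.0114
gripper_force: 59.1
```

```bash
python3 st.py
```

```text
10.15 [ 0.48931 -0.17668  0.10726] 38.57 [-4.e-04 -5.e-04 -1.e+00] 31.6 [-1.19 -1.65 -1.74] [-0.312  0.191  0.564]
```

{"name": "drive_tool", "arguments": {
  "deltas": [
    {"tx": 0,"ty": 0,"tz": 0,"roll": -0.01},
    {"tx": 0,"ty": 0,"tz": 0,"roll": -0.01},
    {"tx": 0,"ty": 0,"tz": 0,"roll": -0.01},
    {"tx": 0,"ty": 0,"tz": 0,"roll": -0.01}
  ]
}}

```text
time_s: 10.55
tcp_pos: [0.4892, -0.1767, 0.1073]
orientation: [[-0.52, 0.854, -0.001], [0.854, 0.52, -0.001], [-0.0, -0.001, -1.0]]
force: [-1.3, -1.1, -0.7]
width: 0.0108
gripper_force: 59.2
```

```bash
python3 st.py
```

```text
10.55 [ 0.48924 -0.17674  0.10726] 31.37 [-6.e-04 -6.e-04 -1.e+00] 38.8 [-1.32 -1.13 -0.73] [-0.341  0.403  0.626]
```

Turned 31° so far with torque at 0.63 N m. Before nearing the stop I'll test the stiffness with a small back-off.

{"name": "drive_tool", "arguments": {
  "deltas": [
    {"tx": 0,"ty": 0,"tz": 0,"roll": 0.003},
    {"tx": 0,"ty": 0,"tz": 0,"roll": 0},
    {"tx": 0,"ty": 0,"tz": 0,"roll": 0}
  ]
}}

```text
time_s: 10.85
tcp_pos: [0.4893, -0.1767, 0.1072]
orientation: [[-0.53, 0.848, -0.0], [0.848, 0.53, -0.0], [-0.0, -0.001, -1.0]]
force: [-2.7, -2.6, -0.9]
width: 0.011
gripper_force: 58.9
```

```bash
python3 st.py
```

```text
10.85 [ 0.48927 -0.1767   0.10724] 32.03 [-5.e-04 -3.e-04 -1.e+00] 38.1 [-2.73 -2.61 -0.86] [-0.484  0.553  0.261]
```

{"name": "drive_tool", "arguments": {
  "deltas": [
    {"tx": 0,"ty": 0,"tz": 0,"roll": -0.004},
    {"tx": 0,"ty": 0,"tz": 0,"roll": -0.003},
    {"tx": 0,"ty": 0,"tz": 0,"roll": -0.003}
  ]
}}

```text
time_s: 11.15
tcp_pos: [0.4893, -0.1767, 0.1073]
orientation: [[-0.503, 0.864, -0.0], [0.864, 0.503, -0.0], [-0.0, -0.001, -1.0]]
force: [-2.9, -2.6, -0.4]
width: 0.0111
gripper_force: 59.2
```

```bash
python3 st.py
```

```text
11.15 [ 0.48928 -0.17666  0.10726] 30.18 [-5.e-04 -4.e-04 -1.e+00] 40.0 [-2.87 -2.63 -0.35] [-0.759  0.85   0.543]
```

{"name": "drive_tool", "arguments": {
  "deltas": [
    {"tx": -0.004,"ty": -0.004,"tz": 0,"roll": -0.005},
    {"tx": 0,"ty": 0,"tz": 0,"roll": -0.005},
    {"tx": 0,"ty": 0,"tz": 0,"roll": -0.005},
    {"tx": 0,"ty": 0,"tz": 0,"roll": -0.005},
    {"tx": 0,"ty": 0,"tz": 0,"roll": -0.005}
  ]
}}

```text
time_s: 11.65
tcp_pos: [0.4892, -0.1768, 0.1073]
orientation: [[-0.433, 0.902, -0.0], [0.902, 0.433, -0.0], [0.0, -0.0, -1.0]]
force: [-3.5, -3.8, -0.7]
width: 0.0115
gripper_force: 59.3
```

```bash
python3 st.py
```

```text
11.65 [ 0.4892  -0.17675  0.10729] 25.64 [-2.e-04 -0.e+00 -1.e+00] 44.5 [-3.51 -3.79 -0.67] [-0.678  0.79   0.616]
```

{"name": "drive_tool", "arguments": {
  "deltas": [
    {"tx": -0.007,"ty": -0.007,"tz": 0,"roll": -0.003},
    {"tx": 0,"ty": 0,"tz": 0,"roll": -0.003}
  ]
}}

```text
time_s: 11.85
tcp_pos: [0.4891, -0.1769, 0.1073]
orientation: [[-0.416, 0.909, 0.0], [0.909, 0.416, 0.001], [0.0, 0.001, -1.0]]
force: [-2.4, 0.1, -1.3]
width: 0.0116
gripper_force: 59.2
```

```bash
python3 st.py
```

```text
11.85 [ 0.48909 -0.1769   0.10728] 24.61 [ 5.e-04  6.e-04 -1.e+00] 45.5 [-2.44  0.11 -1.3 ] [-0.188  0.349  0.599]
```

Side load has eased. Torque is steady at about 0.6 N m, so I'll carry on in steps of about 1°.

{"name": "drive_tool", "arguments": {
  "deltas": [
    {"tx": 0,"ty": 0,"tz": 0,"roll": -0.003},
    {"tx": 0,"ty": 0,"tz": 0,"roll": -0.003}
  ]
}}

```text
time_s: 12.05
tcp_pos: [0.4891, -0.1769, 0.1073]
orientation: [[-0.399, 0.917, 0.0], [0.917, 0.399, 0.0], [0.0, 0.0, -1.0]]
force: [-0.9, -0.4, -0.7]
width: 0.011
gripper_force: 59.2
```

```bash
python3 st.py
```

```text
12.05 [ 0.48907 -0.17689  0.10729] 23.53 [ 3.e-04  4.e-04 -1.e+00] 46.6 [-0.88 -0.41 -0.73] [0.035 0.295 0.579]
```

{"name": "drive_tool", "arguments": {
  "deltas": [
    {"tx": 0,"ty": 0,"tz": 0,"roll": -0.0028},
    {"tx": 0,"ty": 0,"tz": 0,"roll": -0.0028}
  ]
}}

```text
time_s: 12.25
tcp_pos: [0.489, -0.1769, 0.1073]
orientation: [[-0.383, 0.924, 0.0], [0.924, 0.383, 0.0], [0.0, 0.0, -1.0]]
force: [-1.1, 1.0, -1.8]
width: 0.0115
gripper_force: 59.2
```

```bash
python3 st.py
```

```text
12.25 [ 0.48902 -0.17693  0.10729] 22.52 [ 2.e-04  3.e-04 -1.e+00] 47.6 [-1.12  1.   -1.81] [0.14  0.179 0.541]
```

{"name": "drive_tool", "arguments": {
  "deltas": [
    {"tx": 0,"ty": 0,"tz": 0,"roll": -0.003},
    {"tx": 0,"ty": 0,"tz": 0,"roll": -0.003}
  ]
}}

```text
time_s: 12.45
tcp_pos: [0.489, -0.177, 0.1073]
orientation: [[-0.365, 0.931, 0.0], [0.931, 0.365, 0.0], [0.0, 0.0, -1.0]]
force: [0.2, 1.4, -1.7]
width: 0.0112
gripper_force: 59.2
```

```bash
python3 st.py
```

```text
12.45 [ 0.489   -0.17696  0.10729] 21.43 [ 2.e-04  3.e-04 -1.e+00] 48.7 [ 0.18  1.4  -1.68] [0.271 0.185 0.557]
```

{"name": "drive_tool", "arguments": {
  "deltas": [
    {"tx": 0,"ty": 0,"tz": 0,"roll": -0.003},
    {"tx": 0,"ty": 0,"tz": 0,"roll": -0.003}
  ]
}}

```text
time_s: 12.65
tcp_pos: [0.489, -0.177, 0.1073]
orientation: [[-0.348, 0.938, 0.0], [0.938, 0.348, 0.0], [0.0, 0.0, -1.0]]
force: [-0.6, 2.1, -1.5]
width: 0.0115
gripper_force: 59.2
```

```bash
python3 st.py
```

```text
12.65 [ 0.48898 -0.17698  0.1073 ] 20.35 [ 1.e-04  2.e-04 -1.e+00] 49.7 [-0.64  2.13 -1.5 ] [0.387 0.079 0.635]
```

{"name": "drive_tool", "arguments": {
  "deltas": [
    {"tx": 0,"ty": 0.004,"tz": 0,"roll": -0.0025},
    {"tx": 0,"ty": 0,"tz": 0,"roll": -0.0025}
  ]
}}

```text
time_s: 12.85
tcp_pos: [0.4889, -0.177, 0.1073]
orientation: [[-0.333, 0.943, 0.0], [0.943, 0.333, -0.0], [-0.0, -0.0, -1.0]]
force: [-0.3, -0.1, -1.3]
width: 0.0113
gripper_force: 59.2
```

```bash
python3 st.py
```

```text
12.85 [ 0.48892 -0.17695  0.10727] 19.45 [ 0.e+00 -1.e-04 -1.e+00] 50.7 [-0.29 -0.13 -1.29] [0.172 0.044 0.593]
```

{"name": "drive_tool", "arguments": {
  "deltas": [
    {"tx": 0,"ty": 0,"tz": 0,"roll": -0.003},
    {"tx": 0,"ty": 0,"tz": 0,"roll": -0.003}
  ]
}}

```text
time_s: 13.05
tcp_pos: [0.4889, -0.177, 0.1073]
orientation: [[-0.315, 0.949, 0.0], [0.949, 0.315, -0.0], [-0.0, 0.0, -1.0]]
force: [-0.5, 0.0, -1.2]
width: 0.0115
gripper_force: 60.5
```

```bash
python3 st.py
```

```text
13.05 [ 0.48895 -0.17696  0.10732] 18.38 [ 1.e-04 -1.e-04 -1.e+00] 51.7 [-0.45  0.01 -1.17] [0.107 0.039 0.921]
```

Torque jumped to 0.92 N m, which looks like the stop. I'll hold to see whether it stays.

{"name": "drive_tool", "arguments": {
  "deltas": [
    {"tx": 0,"ty": 0,"tz": 0,"roll": 0},
    {"tx": 0,"ty": 0,"tz": 0,"roll": 0}
  ]
}}

```text
time_s: 13.25
tcp_pos: [0.489, -0.1769, 0.1073]
orientation: [[-0.316, 0.949, 0.0], [0.949, 0.316, -0.0], [-0.0, 0.0, -1.0]]
force: [0.3, -0.2, -1.7]
width: 0.0111
gripper_force: 60.0
```

```bash
python3 st.py
```

```text
13.25 [ 0.48898 -0.17693  0.10734] 18.42 [ 2.e-04 -1.e-04 -1.e+00] 51.7 [ 0.28 -0.23 -1.74] [0.128 0.024 0.805]
```

0.8 N m is held statically, above the 0.6 N m turning torque, so the ring is home after about 43° (0.75 rad, within the given range). I'll relax into the hole clearance and then lift.

{"name": "drive_tool", "arguments": {
  "deltas": [
    {"tx": 0,"ty": 0,"tz": 0,"roll": 0.007},
    {"tx": 0,"ty": 0,"tz": 0,"roll": 0.007},
    {"tx": 0,"ty": 0,"tz": 0,"roll": 0.003},
    {"tx": 0,"ty": 0,"tz": 0,"roll": 0}
  ]
}}

```text
time_s: 13.65
tcp_pos: [0.4889, -0.177, 0.1073]
orientation: [[-0.366, 0.931, 0.0], [0.931, 0.366, -0.0], [-0.0, 0.0, -1.0]]
force: [-0.3, 1.0, -2.5]
width: 0.0116
gripper_force: 58.8
```

```bash
python3 st.py
```

```text
13.65 [ 0.48894 -0.17698  0.10734] 21.48 [ 1.e-04 -1.e-04 -1.e+00] 48.6 [-0.32  1.   -2.45] [-0.037 -0.053  0.021]
```

Torque is zero, so the prongs are free in the clearance. Lifting gently.

{"name": "drive_tool", "arguments": {
  "deltas": [
    {"tx": 0,"ty": 0,"tz": 0.04,"roll": 0},
    {"tx": 0,"ty": 0,"tz": 0.06,"roll": 0},
    {"tx": 0,"ty": 0,"tz": 0.06,"roll": 0},
    {"tx": 0,"ty": 0,"tz": 0.06,"roll": 0},
    {"tx": 0,"ty": 0,"tz": 0.06,"roll": 0}
  ]
}}

```text
time_s: 14.15
tcp_pos: [0.489, -0.1769, 0.1217]
orientation: [[-0.366, 0.931, 0.0], [0.931, 0.366, -0.0], [-0.0, 0.0, -1.0]]
force: [-0.8, -0.5, -2.1]
width: 0.0114
gripper_force: 58.8
```

{"name": "drive_tool", "arguments": {
  "deltas": [
    {"tx": 0,"ty": 0,"tz": 0.3,"roll": 0},
    {"tx": 0,"ty": 0,"tz": 0.5,"roll": 0},
    {"tx": 0,"ty": 0,"tz": 0.5,"roll": 0},
    {"tx": 0,"ty": 0,"tz": 0.4,"roll": 0},
    {"tx": 0.2,"ty": 0,"tz": 0,"roll": 0}
  ]
}}

```text
time_s: 14.65
tcp_pos: [0.4997, -0.1773, 0.2106]
orientation: [[-0.366, 0.931, 0.005], [0.931, 0.366, -0.002], [-0.004, 0.004, -1.0]]
force: [1.7, -0.1, -1.9]
width: 0.0111
gripper_force: 58.8
```

```bash
python3 st.py; python3 - <<'E'
from h import *
i,c=snap('wrist','w3')
E
```

```text
14.65 [ 0.49974 -0.17734  0.21058] 21.45 [ 0.0052 -0.0019 -1.    ] 49.0 [ 1.66 -0.14 -1.88] [ 0.02  -0.056  0.01 ]
```

View pics/w3.png

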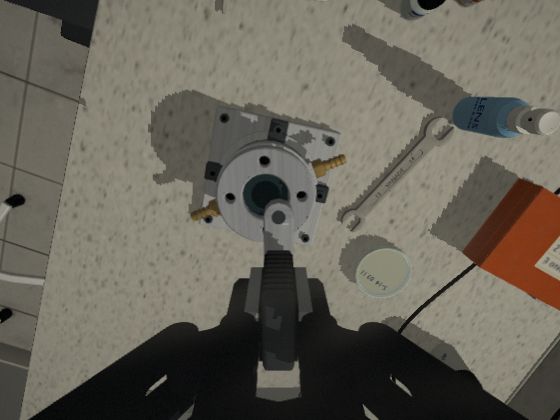

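The view shows an intact ring with holes at (264,160), (301,196) and (230,196), and the bridge stud at (279,216). I'll check how far the ring turned and whether the spanner slipped in the grip.

```bash
python3 - <<'E'
from h import *
i,c=load('w3')
P=plane(c,[(301,196),(230,196)],.066);m=P.mean(0);d=P[0]-P[1];print('centre',m,np.linalg.norm(d),np.degrees(np.arctan2(d[1],d[0]))%90)
g=cv2.cvtColor(i,cv2.COLOR_RGB2GRAY)
t=arm.get_state()['tcp_pos'];R=arm.get_state()['orientation']
print(R.T@(plane(c,[(279,216)],t[2]-.0271)[0]-t))
for n in('w2','w3'):
  j,_=load(n);e=j[205:230,264:294].astype(int).sum(2);ys,xs=np.where(e[4:18]<210);print(n,xs.mean()+264,ys.mean()+209,len(xs))
E
```

```text
centre [ 0.48950463 -0.17587848  0.066     ] 0.05730884558056358 21.337861320093864
[ 0.02928511 -0.00020074  0.02702713]
w2 278.1141304347826 216.10326086956522 184
w3 277.3191489361702 216.38297872340425 141
```

The ring turned 41° and the spanner did not slip. Returning to the block at the grasp pose.

{"name": "drive_tool", "arguments": {
  "deltas": [
    {"tx": 0,"ty": 0.4,"tz": 0,"roll": 0.02},
    {"tx": 0,"ty": 0.8,"tz": 0,"roll": 0.035},
    {"tx": 0,"ty": 0.8,"tz": 0,"roll": 0.035},
    {"tx": 0,"ty": 0.8,"tz": 0,"roll": 0.035},
    {"tx": 0,"ty": 0.8,"tz": 0,"roll": 0.035}
  ]
}}

```text
time_s: 15.2
tcp_pos: [0.4986, 0.0047, 0.2051]
orientation: [[-0.772, 0.636, -0.001], [0.636, 0.772, 0.0], [0.001, -0.001, -1.0]]
force: [1.0, 0.1, -1.8]
width: 0.0117
gripper_force: 58.8
```

{"name": "drive_tool", "arguments": {
  "deltas": [
    {"tx": 0,"ty": 0.8,"tz": 0,"roll": 0.035},
    {"tx": 0,"ty": 0.8,"tz": 0,"roll": 0.035},
    {"tx": 0,"ty": 0.8,"tz": 0,"roll": 0.035},
    {"tx": -0.1,"ty": 0.8,"tz": 0,"roll": 0.035},
    {"tx": -0.1,"ty": 0.8,"tz": 0,"roll": 0.035}
  ]
}}

```text
time_s: 15.7
tcp_pos: [0.4885, 0.2049, 0.205]
orientation: [[-0.99, 0.139, -0.001], [0.139, 0.99, -0.001], [0.001, -0.001, -1.0]]
force: [0.1, 0.3, -1.9]
width: 0.0115
gripper_force: 58.8
```

{"name": "drive_tool", "arguments": {
  "deltas": [
    {"tx": 0,"ty": 0.3,"tz": 0,"roll": 0.014},
    {"tx": 0,"ty": 0,"tz": -0.5,"roll": 0},
    {"tx": 0,"ty": 0,"tz": -0.5,"roll": 0},
    {"tx": 0,"ty": 0,"tz": 0,"roll": 0},
    {"tx": 0,"ty": 0,"tz": 0,"roll": 0}
  ]
}}

```text
time_s: 16.2
tcp_pos: [0.4888, 0.2177, 0.156]
orientation: [[-0.995, 0.1, -0.001], [0.1, 0.995, -0.001], [0.001, -0.001, -1.0]]
force: [1.0, 0.2, -0.7]
width: 0.0115
gripper_force: 58.8
```

```bash
python3 st.py
```

```text
16.2 [0.48875 0.21771 0.15602] 84.26 [-1.4e-03 -7.0e-04 -1.0e+00] 29.8 [ 1.04  0.16 -0.71] [ 0.015 -0.006 -0.019]
```

{"name": "drive_tool", "arguments": {
  "deltas": [
    {"tx": 0.07,"ty": 0.194,"tz": -0.3,"roll": 0},
    {"tx": 0,"ty": 0,"tz": -0.5,"roll": 0},
    {"tx": 0,"ty": 0,"tz": -0.5,"roll": 0},
    {"tx": 0,"ty": 0,"tz": 0,"roll": 0},
    {"tx": 0,"ty": 0,"tz": 0,"roll": 0}
  ]
}}

```text
time_s: 16.7
tcp_pos: [0.4926, 0.228, 0.0918]
orientation: [[-0.995, 0.1, 0.0], [0.1, 0.995, 0.0], [-0.0, 0.0, -1.0]]
force: [0.6, 0.9, -1.8]
width: 0.0112
gripper_force: 58.9
```

{"name": "drive_tool", "arguments": {
  "deltas": [
    {"tx": 0,"ty": 0,"tz": 0,"roll": 0},
    {"tx": 0,"ty": 0,"tz": 0,"roll": 0},
    {"tx": 0,"ty": 0,"tz": 0,"roll": 0}
  ]
}}

```text
time_s: 17.0
tcp_pos: [0.4929, 0.228, 0.0923]
orientation: [[-0.995, 0.1, 0.002], [0.1, 0.995, 0.001], [-0.001, 0.001, -1.0]]
force: [0.8, 0.6, -2.0]
width: 0.0112
gripper_force: 58.9
```

```bash
python3 st.py
```

```text
17.0 [0.49293 0.22802 0.09235] 84.28 [ 1.5e-03  7.0e-04 -1.0e+00] 30.5 [ 0.79  0.63 -2.03] [ 0.018  0.017 -0.043]
```

{"name": "drive_tool", "arguments": {
  "deltas": [
    {"tx": -0.01,"ty": -0.012,"tz": -0.1,"roll": 0},
    {"tx": 0,"ty": 0,"tz": -0.15,"roll": 0},
    {"tx": 0,"ty": 0,"tz": -0.15,"roll": 0},
    {"tx": 0,"ty": 0,"tz": -0.06,"roll": 0},
    {"tx": 0,"ty": 0,"tz": 0,"roll": 0}
  ]
}}

```text
time_s: 17.5
tcp_pos: [0.4915, 0.227, 0.0674]
orientation: [[-0.995, 0.1, -0.001], [0.1, 0.995, -0.001], [0.001, -0.001, -1.0]]
force: [0.5, -0.2, -2.1]
width: 0.0113
gripper_force: 58.9
```

```bash
python3 st.py
```

```text
17.5 [0.49148 0.227   0.06736] 84.29 [-1.3e-03 -6.0e-04 -1.0e+00] 30.5 [ 0.52 -0.23 -2.09] [-0.062  0.043 -0.032]
```

Inside the slot with no contact. Setting it down.

{"name": "drive_tool", "arguments": {
  "deltas": [
    {"tx": 0.01,"ty": 0.004,"tz": -0.06,"roll": 0},
    {"tx": 0,"ty": 0,"tz": -0.05,"roll": 0},
    {"tx": 0,"ty": 0,"tz": 0,"roll": 0},
    {"tx": 0,"ty": 0,"tz": 0,"roll": 0},
    {"tx": 0,"ty": 0,"tz": 0,"roll": 0}
  ]
}}

```text
time_s: 18.0
tcp_pos: [0.4925, 0.2274, 0.0629]
orientation: [[-0.995, 0.099, 0.0], [0.099, 0.995, 0.0], [-0.0, 0.0, -1.0]]
force: [0.5, -0.3, -1.1]
width: 0.0113
gripper_force: 58.9
```

```bash
python3 st.py
```

```text
18.0 [0.49251 0.22744 0.06294] 84.29 [ 2.e-04  1.e-04 -1.e+00] 30.5 [ 0.52 -0.33 -1.15] [ 0.039  0.025 -0.042]
```

{"name": "drive_tool", "arguments": {
  "deltas": [
    {"tx": 0,"ty": 0,"tz": -0.02,"roll": 0},
    {"tx": 0,"ty": 0,"tz": -0.006,"roll": 0},
    {"tx": 0,"ty": 0,"tz": 0,"roll": 0},
    {"tx": 0,"ty": 0,"tz": 0,"roll": 0}
  ]
}}

```text
time_s: 18.4
tcp_pos: [0.4924, 0.2274, 0.0615]
orientation: [[-0.995, 0.1, -0.0], [0.1, 0.995, -0.0], [0.0, -0.0, -1.0]]
force: [0.2, -0.1, -2.4]
width: 0.0113
gripper_force: 58.9
```

{"name": "drive_tool", "arguments": {
  "deltas": [
    {"tx": 0,"ty": 0,"tz": 0,"roll": 0},
    {"tx": 0,"ty": 0,"tz": 0,"roll": 0},
    {"tx": 0,"ty": 0,"tz": 0,"roll": 0},
    {"tx": 0,"ty": 0,"tz": 0,"roll": 0},
    {"tx": 0,"ty": 0,"tz": 0,"roll": 0}
  ],
  "gripper": 1
}}

```text
time_s: 18.9
tcp_pos: [0.4924, 0.2274, 0.0615]
orientation: [[-0.995, 0.099, 0.0], [0.099, 0.995, 0.0], [-0.0, 0.0, -1.0]]
force: [0.2, 0.5, -0.4]
width: 0.0821
gripper_force: 0.0
```

{"name": "drive_tool", "arguments": {
  "deltas": [
    {"tx": 0,"ty": 0,"tz": 0,"roll": 0},
    {"tx": 0,"ty": 0,"tz": 0,"roll": 0},
    {"tx": 0,"ty": 0,"tz": 0.1,"roll": 0},
    {"tx": 0,"ty": 0,"tz": 0.3,"roll": 0},
    {"tx": 0,"ty": 0,"tz": 0.5,"roll": 0}
  ]
}}

```text
time_s: 19.4
tcp_pos: [0.4918, 0.2271, 0.1067]
orientation: [[-0.995, 0.099, -0.002], [0.099, 0.995, -0.001], [0.002, -0.001, -1.0]]
force: [1.0, -0.0, 0.6]
width: 0.0856
gripper_force: 0.0
```

{"name": "drive_tool", "arguments": {
  "deltas": [
    {"tx": 0,"ty": 0,"tz": 0.6,"roll": 0},
    {"tx": -0.5,"ty": 0,"tz": 0.6,"roll": 0},
    {"tx": -0.5,"ty": 0,"tz": 0.6,"roll": 0},
    {"tx": 0,"ty": 0,"tz": 0,"roll": 0},
    {"tx": 0,"ty": 0,"tz": 0,"roll": 0}
  ]
}}

```text
time_s: 19.9
tcp_pos: [0.4427, 0.2277, 0.1985]
orientation: [[-0.995, 0.099, 0.003], [0.099, 0.995, 0.001], [-0.003, 0.002, -1.0]]
force: [0.7, 0.1, -0.7]
width: 0.0852
gripper_force: 0.0
```

```bash
python3 - <<'E'
from h import *
a,_=snap('wrist','w4');b,_=snap('side','d1');s,_=snap('scene','s1')
r=lambda i,x,y,w,h:cv2.resize(i[y:y+h,x:x+w],(400,300),interpolation=cv2.INTER_CUBIC)
cv2.imwrite('pics/f.png',np.vstack([np.hstack([cv2.resize(a,(400,300)),r(b,201,218,64,48)]),np.hstack([r(s,240,160,64,48),r(s,353,222,80,60)])])[:,:,::-1])
E
```

```text
(no output)
```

View pics/f.png

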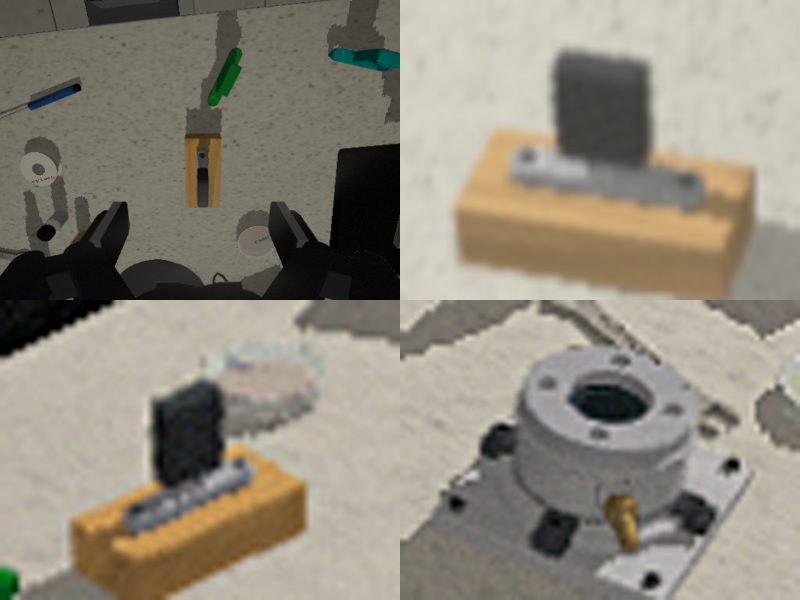

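The spanner stands flush in its block, just as at the start. The ring has turned and the gripper is clear. Handing in.

```bash
python3 -c "
from plant import arm
print(arm.sign_off())"
```

```text
the job is handed in; nothing more can be done
None
```

The job is handed in: the lock ring was turned clockwise about 41° (0.72 rad) to its stop, and the spanner is back upright in its block and released; the judge's result was not shown.

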